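# Hold a chest pull in place while its nut goes on

## Robot

A 6-joint arm with a two-finger parallel gripper is mounted at the origin on the work surface. World frame = base frame: x ahead of the robot, y to its left, z up, the work surface at z = 0. Lengths are in m, angles in rad, forces in N, time in s.
With the tool pointing down it reaches from about 0.35 to 0.925 m from the base axis. Payload 6.4 kg.
Tool frame: the origin (TCP) lies where the fingers leave the gripper's body, on its centre line; the fingertips stand 97 mm ahead of it and the grasp point (between the pads) lies 78 mm ahead of it; z points along the fingers, y is the direction in which the jaws open and shut (so a half turn about z gives the same grasp; the last joint's range is limited). The gripper opens to 94 mm and grips with 3 to 60 N. Pads are 16 mm wide; open, the fingers measure 119 mm over their backs; the gripper's body (75 mm by 177 mm) begins 78 mm behind the grasp point.
Start: joints at [1.017, 0.245, 1.558, -0, 1.339, -0.174], TCP at [0.241, 0.604, 0.303] pointing down, gripper open.
Joint ranges: [-3.13, 3.13], [-1.02, 2.26], [0.13, 2.54], [-0.95, 4.09], [0.21, 2.88], [-2.74, 2.74]. Speed limits (rad/s): [2.57, 2.57, 3.14, 3.14, 3.14, 3.14].

## Interface

Orientations are given as [roll, pitch, yaw] about the fixed x, y, z axes, in that order (R = Rz(yaw) Ry(pitch) Rx(roll)).
In Python, from bench import r gives the robot as it stands.
- The arm moves only by the tool apply_moves, never from a script. Its argument "targets" is a list that holds one entry, the list of rows, each a list of 7 numbers: the shift along the world's x, y, z in mm, then the turn, a rotation vector about the world's x, y, z in degrees, then the gripper's target within -1 to 1 (fully open at 1, half-way at 0, shut at -1). In form: [[[x, y, z, wx, wy, wz, grip], ...]]. A call has 1 to 10 rows; each row is the pose to reach, as a shift and turn from the pose commanded when the call began; what a row does not reach only later rows make up. A row lasts 1/10 s, in which the tool goes at most 50 mm and 8.59 degrees, less where a joint would pass 70% of its speed; a pose out of reach is approached as far as the arm can. A call with a gripper value outside its range is refused whole. The fingers move at their own pace and stop on an object; "force" is the grip in N (left out, the last holds). Time passes only in rows, so rows that repeat a pose let the fingers close. It gives the time, the measured TCP pose, the force and the opening at its end, in the units of the state.
- r.get_obs(): the state, without advancing time (a new reading comes with each control period).
- r.camera(name): name is "side" or "top"; returns (picture, depth): 400x640x3 uint8, red, green, blue; 400x640 float32, m along the optical axis (not along the pixel's ray), 0 where there is no reading.
- r.get_calibration(name): a dict with "fx", "fy", "cx", "cy" (pixels), "k1" (the pictures are not rectified: a ray, as slopes to the right and down, at radius r is drawn at 1 + k1 r^2 times it, then the intrinsics apply), "world_to_cam" (4x4, takes a point from world to camera coordinates). Camera axes: x right, y down, z forward; pixel columns grow to the right and rows downward; lengths in m; the calibration is good to about 2 mm. A picture is of the moment at which its call begins. get_calibration takes no time and is no camera call.
- r.close_job(): hands the job in, once; it reports no verdict.
Trained networks look in the newest picture that a camera, given by its name, has taken for a name from the list of things; names that differ only in an ending like _2 or _b are one class to them, and where a whole thing is asked for, a point or a joint stands for the part that bears it (a point fixed in the world has none). Each returns a list of dicts, best first, with "confidence" (0 to 1); they miss things now and then, are a little off and sometimes report something else, mostly with a low value. They report only what shows in the picture. A call takes as long as a camera call. They do not tell look-alikes from the thing itself.
- r.recognise(camera, label): "point" ([x, y, z] in m, in world coordinates, good to about 4 mm: the middle of the surface that is visible of it).
- r.silhouettes(camera, label): "region" (400x640 bool, what is visible of it).
The state is a dict: "clock": time; "joints": joint angles; "qd": joint speeds; "effort": joint torques, N m; "position": TCP position; "ee_rot": TCP orientation; "force": force on the tool from outside, world axes, zero at the start; "ft_torque": the same for the moment, N m; "opening": finger opening in m.
Only numpy, scipy, OpenCV 4.12 (cv2) and the standard library are available. Lean on these libraries where they do the work, as an engineer would, in place of code of your own. Each camera call takes 0.05 s, during which the arm holds its last target. There are 200 camera calls.

## Task

The spice chest is getting a new front pull: pick the square wooden pull out of the bamboo tray, pass its steel stud through the sprung collar and the hole in the chest's front, and press the pull squarely against the collar with a steady push of about 7 newtons, so that the collar is pushed about half-way in, never ramming it. The program finishes while still gripping the pull and holding it pressed like this, as a third hand for the person who will spin the nut on from inside. Leave everything else where it stands.

Things in the scene. Friction and masses are not known exactly. Their poses are not given: they have to be found in the camera images.
- pull_center (a point): centre of the loose pull's wooden block: 50 mm long (x) x 30 mm wide (y) x 40 mm high (z), with flat sides to grip across y, about 65 g, lying flat in the tray with its z up and its centre 25 mm above the work surface. A steel stud, 8 mm thick with a round tip, stands out 50 mm from the middle of the block's +x end; x points along the stud to its tip, z up
- stud_tip (a point): the round tip of the pull's stud, 75 mm along x from the block's centre, same axes
- tray: low bamboo tray, fixed, 260 x 200 mm, floor 5 mm thick, rim 14 mm high and 5 mm thick; origin at the centre of its underside
- chest: wooden spice chest, fixed, 130 mm deep (x) x 200 mm wide (y) x 95 mm high, open on top; its lid lies open behind it and reaches up to about 165 mm above the work surface and 120 mm behind it. Origin at the centre of its underside; x points from front to back (the way to push), z up
- hole (a point): centre of the round hole in the chest's front panel, on the panel's outer face, 60 mm above the work surface; hole 14 mm across through a panel 14 mm thick; axes as the chest's, x points into the chest along the hole. A steel collar, 40 mm across with a 14 mm bore, stands out 18 mm in front of this point, round the same axis; with the block against it at first touch the stud's tip is 32 mm past this point
- collar (a joint): how far the sprung collar is pushed in, in m: 0 standing out 18 mm, 0.012 fully in (standing out 6 mm). The spring gives 1.25 N per mm, so half-way (0.006) takes 7.5 N; beyond 0.012 it is rigid
- tin0: low steel tin, 76 mm across, 50 mm high, a bystander; origin at the centre of its underside; stands on the steel plate
- tin1: tall steel tin, 70 mm across, 70 mm high, a bystander; origin at the centre of its underside; stands on the steel plate
- tin2: lowest steel tin, 76 mm across, 40 mm high, a bystander; origin at the centre of its underside; stands on the steel plate
- carafe: clear glass carafe with a steel twist stopper, 96 mm across, 218 mm high, a bystander; origin at the centre of its underside
- spoon_rest: flat green plastic spoon rest, 100 x 75 mm, rim 16 mm high, a bystander; origin at the centre of its underside
- jar: glass jar, 64 mm across, 90 mm high, a bystander; origin at the centre of its underside
- mill: turned dark wooden pepper mill, 52 mm across, 135 mm high, a bystander; origin at the centre of its underside
There are look-alikes about, which are no part of the job. There is more than one size of the part that bears pull_center; the job needs the smallest.

How it is judged:
By the outcome, as a careful person would: the job done as asked, in the order asked, and still so for the second after the job is handed in, while the arm keeps its last pose, push and grip.
It also fails if it takes over 42 s, if anything falls off the work surface, if the arm or the gripper's body presses on something with over 40 N, if the wrist force passes 120 N, or if a joint passes its speed limit or range.

## Working session

There is one attempt and no reset: what is moved stays moved. The work goes in short steps, Python scripts to look and compute and a tool call to move; the robot and the scene stay as the last step left them, time stands still between calls to the robot, and variables do not carry over. Pictures are saved under pics/ and viewed, about 8 in all and at most 12, crops included, and the job is handed in when it is done.

Besides the shell and the picture viewer there is one more tool, called after "Emit:" by a JSON object that holds its "api" and its "payload". apply_moves: Moves the arm, as the interface text tells. Its arguments: {"type":"object","properties":{"targets":{"type":"array"},"force":{"type":"number"}},"required":["targets"]}

```bash
mkdir -p pics; ls; cat > h.py <<'E'
import numpy as np, cv2
from bench import r
def save(n,im): cv2.imwrite('pics/'+n,cv2.cvtColor(im,cv2.COLOR_RGB2BGR))
def world(name,depth):
    c=r.get_calibration(name); v,u=np.mgrid[0:400,0:640]
    xd=(u-c['cx'])/c['fx']; yd=(v-c['cy'])/c['fy']
    x,y=xd.copy(),yd.copy()
    for _ in range(8):
        f=1+c['k1']*(x*x+y*y); x=xd/f; y=yd/f
    P=np.stack([x*depth,y*depth,depth,np.ones_like(depth)],-1)
    return (P@np.linalg.inv(c['world_to_cam']).T)[...,:3]
E
python3 - <<'E'
from h import *
o=r.get_obs();print(o)
for n in('side','top'):
    im,d=r.camera(n); save(n+'0.png',im); np.savez(n+'0.npz',im=im,d=d)
    c=r.get_calibration(n); print(n,c['fx'],c['k1'],np.linalg.inv(c['world_to_cam'])[:3].round(3).tolist())
    for l in('pull_center','stud_tip','chest','hole','collar','tray','tin0','tin1','tin2','carafe','spoon_rest','jar','mill'):
        try:
            for q in r.recognise(n,l)[:5]: print(n,l,round(float(q['confidence']),2),np.round(q['point'],3).tolist())
        except Exception as e: print(n,l,e)
E
```

```text
pics
{'clock': 0.0, 'joints': array([ 1.01690839e+00,  2.45781716e-01,  1.55903654e+00, -6.78751573e-06,
        1.33870987e+00, -1.74093132e-01]), 'qd': array([-0.00101051,  0.00021154, -0.00113418, -0.00026035,  0.00080525,
       -0.00076411]), 'effort': array([-1.47448263e-03, -4.15816748e+01, -3.14608061e+01,  6.84711942e-02,
        3.31226655e-02, -1.53434285e-04]), 'position': array([0.24073491, 0.60331131, 0.30155378]), 'ee_rot': array([-3.13968530e+00, -3.28749791e-04,  2.76179911e+00]), 'force': array([ 0.07002257,  0.29629375, -0.6966354 ]), 'ft_torque': array([ 0.0045058 ,  0.00107896, -0.04237111]), 'opening': 0.09392753705539195}
side 387.9309977970162 0.001250989307520216 [[0.867, -0.354, 0.351, 0.158], [-0.498, -0.635, 0.591, -0.651], [0.014, -0.687, -0.726, 0.901]]
side pull_center 0.87 [0.468, -0.442, 0.052]
side pull_center 0.69 [0.554, -0.224, 0.042]
side pull_center 0.69 [0.301, -0.271, 0.054]
side stud_tip 0.74 [0.551, -0.224, 0.036]
side stud_tip 0.59 [0.466, -0.446, 0.056]
side stud_tip 0.58 [0.308, -0.276, 0.055]
side chest 0.86 [0.472, 0.261, 0.09]
side hol
[... 951 characters left out ...]
ud_tip 0.69 [0.303, -0.26, 0.054]
top stud_tip 0.47 [0.554, -0.21, 0.047]
top stud_tip 0.34 [0.545, -0.207, 0.003]
top chest 0.89 [0.479, 0.273, 0.095]
top hole 0.82 [0.479, 0.272, 0.096]
top collar 0.51 [0.504, 0.129, 0.08]
top tray 0.73 [0.542, -0.208, 0.006]
top tin0 0.89 [0.77, -0.234, 0.046]
top tin0 0.64 [0.768, -0.055, 0.075]
top tin0 0.56 [0.768, -0.149, 0.056]
top tin1 0.89 [0.77, -0.234, 0.046]
top tin1 0.64 [0.768, -0.055, 0.075]
top tin1 0.56 [0.768, -0.149, 0.056]
top tin2 0.89 [0.77, -0.234, 0.046]
top tin2 0.64 [0.768, -0.055, 0.075]
top tin2 0.56 [0.768, -0.149, 0.056]
top carafe 0.65 [0.732, 0.26, 0.117]
top jar 0.93 [0.605, 0.443, 0.089]
top mill 0.84 [0.608, -0.456, 0.111]
```

View pics/side0.png

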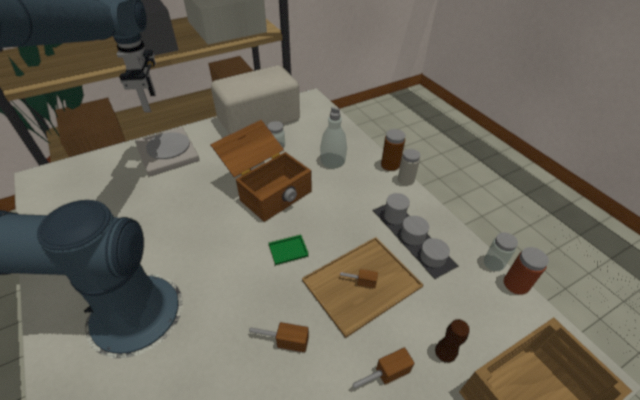

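View pics/top0.png

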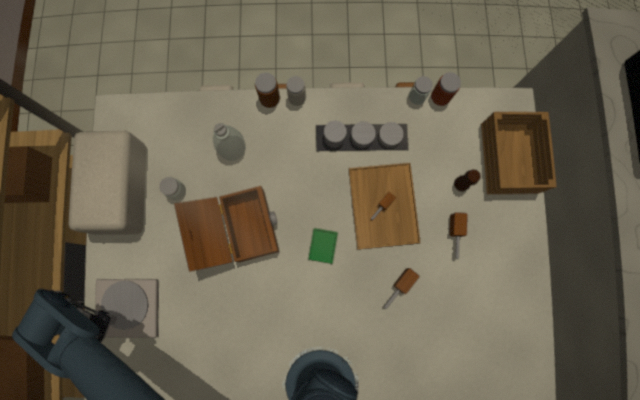

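The target is the small pull in the tray (top view about 386,203, stud toward lower-left). The other two pulls lie outside the tray and are larger. The chest's collar is at (273,219) in the top view and (290,194) in the side view. Next I'll measure both.

```bash
cat > m.py <<'E'
from h import *
for n in('side','top'):
    z=np.load(n+'0.npz'); W=world(n,z['d']); im=z['im']
    near=(abs(W[...,0]-.55)<.1)&(abs(W[...,1]+.215)<.1)&(z['d']>0)
    print(n,'tray floor z',np.median(W[near][:,2]), 'table z',np.median(W[(abs(W[...,0]-.45)<.04)&(abs(W[...,1]-.06)<.04)][:,2]))
    zz=W[...,2]
    t=near&(zz>.036)&(zz<.055); P=W[t]
    print('block top',t.sum(),P.mean(0).round(4),(cv2.minAreaRect((P[:,:2]*1000).astype(np.float32))))
    s=near&(zz>.016)&(zz<.036)&(im.astype(int).max(-1)-im.min(-1)<40); Q=W[s]
    if len(Q): print('stud',len(Q),Q.mean(0).round(4), Q[:,0].min(),Q[:,1].max())
    c=(abs(W[...,0]-.48)<.15)&(abs(W[...,1]-.27)<.17)&(zz>.09)&(zz<.101)&(z['d']>0)
    P=W[c]; R=cv2.minAreaRect((P[:,:2]*1000).astype(np.float32)); print('chest top',c.sum(),R)
    lab='collar'
    for l in('collar','pull_center'):
        r.camera(n)
        for q in r.silhouettes(n,l)[:4]:
            g=q['region'];v,u=np.nonzero(g);print(l,q['confidence'],g.sum(),u.min(),u.max(),v.min(),v.max(),np.median(W[g],0).round(3))
    print('sat near collar')
    g=(im.astype(int).max(-1)-im.min(-1)<30)&(zz>.03)&(zz<.1)&(abs(W[...,0]-.505)<.05)&(abs(W[...,1]-.14)<.05)
    v,u=np.nonzero(g)
    if len(u):print(g.sum(),u.min(),u.max(),v.min(),v.max(),np.median(W[g],0).round(4),W[g].min(0).round(3),W[g].max(0).round(3))
z=[np.load(n+'0.npz')['im'] for n in('side','top')]
a=cv2.resize(z[0][140:300,220:440],None,fx=3.5,fy=3.5,interpolation=cv2.INTER_CUBIC)[:560,:770]
save('c1.png',a)
E
python3 m.py
```

```text
side tray floor z 0.005007231561705017 table z -0.00011542846827505837
block top 208 [ 0.5585 -0.2202  0.0437] ((560.3984375, -218.45738220214844), (31.054182052612305, 50.3494987487793), 47.0311393737793)
stud 55 [ 0.5225 -0.1853  0.0271] 0.5045654945622456 -0.11618445419617296
chest top 695 ((517.2632446289062, 279.07965087890625), (288.2882995605469, 264.3797912597656), 14.165632247924805)
pull_center 0.91 1064 250 309 322 353 [ 0.304 -0.272  0.053]
pull_center 0.73 1039 353 413 349 387 [ 0.466 -0.442  0.055]
pull_center 0.7 408 341 377 269 288 [ 0.553 -0.22   0.037]
pull_center 0.16 969 435 469 319 363 [ 0.602 -0.474  0.093]
sat near collar
181 282 296 186 201 [0.5057 0.1308 0.0695] [0.482 0.12  0.035] [0.537 0.152 0.088]
top tray floor z 0.004359808185389502 table z -0.0005458279521899367
block top 155 [ 0.5614 -0.2149  0.0437] ((561.4697265625, -215.08090209960938), (29.676488876342773, 51.00800704956055), 48.72643280029297)
stud 39 [ 0.5262 -0.1879  0.0267] 0.5028172035091454 -0.1661856166891022
chest top 819 ((517.8529663085938, 282.9212646484375), (287.9605407714844, 267.15386962890625), 13.85506820678711)
collar 0.49 48 270 276 212 223 [0.509 0.133 0.077]
pull_center 0.91 489 449 466 212 257 [ 0.473 -0.431  0.052]
pull_center 0.87 515 385 418 268 307 [ 0.306 -0.257  0.054]
pull_center 0.46 182 376 393 193 213 [ 0.556 -0.209  0.043]
sat near collar
98 267 276 204 235 [0.5066 0.136  0.0755] [0.459 0.125 0.036] [0.554 0.155 0.096]
```

View pics/c1.png

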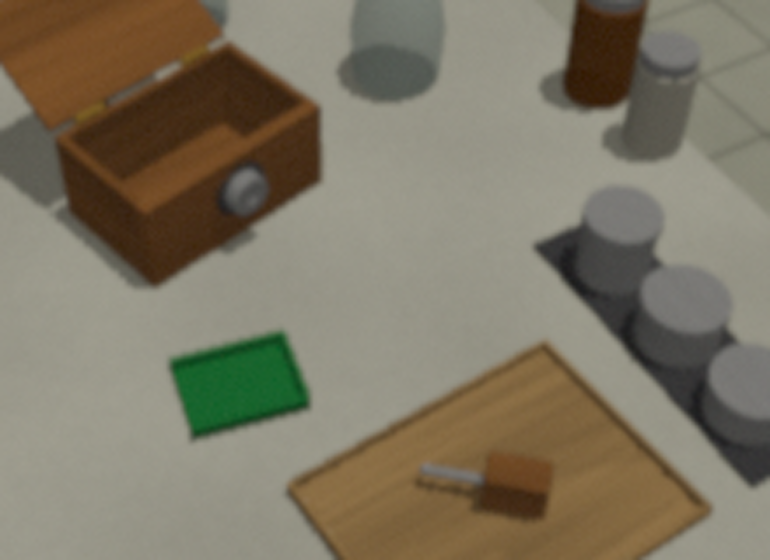

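```bash
cat > m2.py <<'E'
from h import *
for n in('side','top'):
    z=np.load(n+'0.npz'); W=world(n,z['d']); im=z['im'].astype(int)
    sat=im.max(-1)-im.min(-1)
    yaw=np.radians(103.9)
    ex=np.array([np.cos(yaw),np.sin(yaw)]); ey=np.array([-ex[1],ex[0]])
    g=(z['d']>0)&(sat>30)&(abs(W[...,0]-.5)<.16)&(abs(W[...,1]-.2)<.14)
    P=W[g]
    F=P[(P[:,2]>.012)&(P[:,2]<.088)]
    a=F[:,:2]@ex
    # front face: nearest plane
    lo=np.percentile(a,2); 
    Q=F[a<lo+.02]
    for _ in range(6):
        A=np.c_[Q[:,1]*0+1,Q[:,0]]; k=np.linalg.lstsq(A,Q[:,1],rcond=None)[0]
        res=F[:,1]-k[0]-k[1]*F[:,0]; Q=F[abs(res)<.004]
    print(n,'front plane n',len(Q),'y=%.4f+%.4f x'%tuple(k),'yaw',90+np.degrees(np.arctan(k[1])), 'b range',(Q[:,:2]@ey).min(),(Q[:,:2]@ey).max())
    T=P[(P[:,2]>.088)&(P[:,2]<.102)]; a=T[:,:2]@ex; b=T[:,:2]@ey
    T=T[a<a.min()+.125]; a=T[:,:2]@ex; b=T[:,:2]@ey
    print('rim',len(T),'a',np.percentile(a,[0,1,3,50]).round(4),'b',np.percentile(b,[0,1,99,100]).round(4),'mid',(np.percentile(b,1)+np.percentile(b,99))/2)
    E=T[a<np.percentile(a,1)+.010]; 
    k=np.polyfit(E[:,0],E[:,1],1); print('front rim yaw',90+np.degrees(np.arctan(k[0])),E.mean(0))
    c=(z['d']>0)&(sat<28)&(W[...,2]>.038)&(W[...,2]<.084)
    C=W[c]; a=C[:,:2]@ex;b=C[:,:2]@ey
    hb=np.array([.506,.135])
    m=(abs(a-hb@ex)<.025)&(abs(b-hb@ey)<.03); C=C[m];a=a[m];b=b[m]
    print('collar',m.sum(),'a',np.percentile(a,[0,5,25,50,75,100]).round(4),'b',np.percentile(b,[0,5,50,95,100]).round(4),'z',np.percentile(C[:,2],[0,5,50,95,100]).round(4))
    f=a<np.percentile(a,5)+.005; print('face ctr a,b,z',a[f].mean(),(b[f].min()+b[f].max())/2,b[f].mean(),C[f,2].mean(),f.sum())
E
python3 m2.py
```

```text
side front plane n 689 y=0.0175+0.2474 x yaw 103.89772313737289 b range -0.6223277860620073 -0.42505360305681067
rim 546 a [0.0139 0.0147 0.0156 0.0291] b [-0.6284 -0.6255 -0.4256 -0.4253] mid -0.5255537717639054
front rim yaw 103.91364674373257 [0.49879509 0.14294714 0.09355659]
collar 169 a [-0.0033 -0.002  -0.0006  0.004   0.0127  0.0198] b [-0.5515 -0.5447 -0.5215 -0.5048 -0.5003] z [0.0388 0.0465 0.0692 0.0811 0.0836]
face ctr a,b,z -0.0005598428393208541 -0.5256603770066072 -0.5252748228254969 0.06236110396671299 79
top front plane n 24 y=0.0181+0.2466 x yaw 103.85537379465633 b range -0.6226303074343709 -0.4276722034529669
rim 597 a [0.0167 0.0169 0.0174 0.0301] b [-0.6293 -0.6276 -0.4274 -0.4267] mid -0.5274949919693525
front rim yaw 103.86669623979449 [0.50592295 0.14758908 0.09438203]
collar 82 a [0.0015 0.0018 0.0052 0.01   0.0139 0.0173] b [-0.5529 -0.5478 -0.5253 -0.5053 -0.4983] z [0.0462 0.0559 0.076  0.0824 0.084 ]
face ctr a,b,z 0.003831015391628534 -0.5274865524332144 -0.525837269898586 0.07108762714462753 28
```

Emit:
{"api": "apply_moves", "payload": {"targets": [[[160,-410,0,0,0,-10,1],[160,-410,0,0,0,-10,1],[160,-410,0,0,0,-10,1],[160,-410,0,0,0,-10,1],[160,-410,0,0,0,-10,1],[160,-410,0,0,0,-10,1],[160,-410,0,0,0,-10,1],[160,-410,0,0,0,-10,1],[160,-410,0,0,0,-10,1],[160,-410,0,0,0,-10,1]]]}}

```text
clock: 2.8
position: [0.4024, 0.1903, 0.303]
ee_rot: [3.141, 0.001, 2.581]
force: [-1.2, 0.0, -0.6]
opening: 0.094
```

Emit:
{"api": "apply_moves", "payload": {"targets": [[[160,-410,0,0,0,-10,1],[160,-410,0,0,0,-10,1],[160,-410,0,0,0,-10,1],[160,-410,0,0,0,-10,1],[160,-410,0,0,0,-10,1],[160,-410,0,0,0,-10,1],[160,-410,0,0,0,-10,1],[160,-410,0,0,0,-10,1],[160,-410,0,0,0,-10,1],[160,-410,-80,0,0,-10,1]]], "force": 25}}

```text
clock: 3.8
position: [0.5658, -0.2218, 0.2597]
ee_rot: [3.139, 0.017, 2.409]
force: [1.3, -0.0, -0.5]
opening: 0.0945
```

Emit:
{"api": "apply_moves", "payload": {"targets": [[[0,0,-25,0,0,0,1],[0,0,-25,0,0,0,1],[0,0,-25,0,0,0,1]]]}}

```text
clock: 4.1
position: [0.5615, -0.2157, 0.2281]
ee_rot: [3.141, 0.0, 2.414]
force: [-0.2, 0.5, 0.5]
opening: 0.0943
```

```bash
python3 - <<'E'
from h import *
z=[]
o=r.get_obs();print(o['position'],o['ee_rot'],o['joints'],o['clock'])
im,d=r.camera('side');W=world('side',d)
zz=W[...,2];t=(abs(W[...,0]-.55)<.08)&(abs(W[...,1]+.215)<.08)&(d>0)&(zz>.036)&(zz<.05)
P=W[t];print(t.sum(),P.mean(0),cv2.minAreaRect((P[:,:2]*1000).astype(np.float32)))
save('g1.png',cv2.resize(im[130:330,250:500],None,fx=3,fy=3,interpolation=cv2.INTER_CUBIC))
E
```

```text
[ 0.56145591 -0.21566265  0.22813718] [3.14142271e+00 9.92438636e-06 2.41367548e+00] [-5.55112799e-01  2.09943024e-01  1.74215030e+00  1.78527650e-04
  1.18946034e+00 -1.39805839e+00] 4.1
200 [ 0.55788324 -0.22084905  0.04394549] ((559.4317626953125, -219.4306182861328), (30.781919479370117, 50.416072845458984), 46.52455139160156)
```

View pics/g1.png

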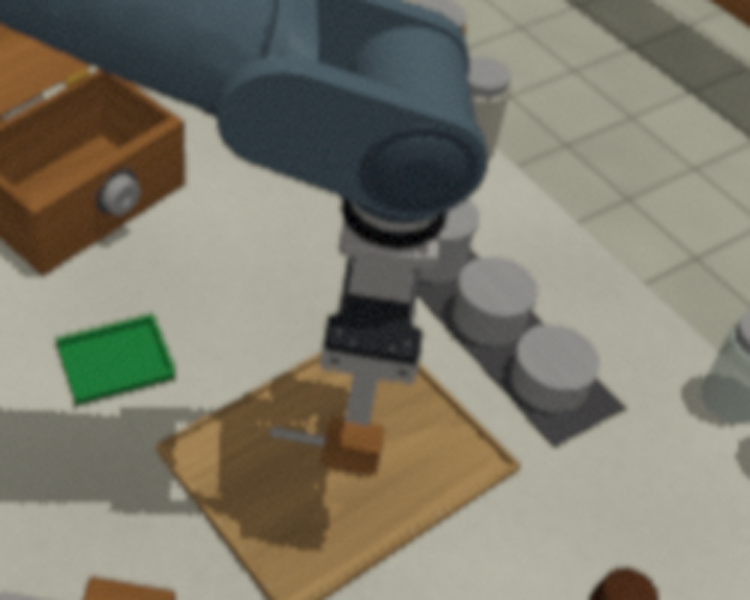

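The jaws are over the block, which shows at crop (355,440) with the stud pointing left. I'll descend and grip.

Emit:
{"api": "apply_moves", "payload": {"targets": [[[-1,-1,-40,0,0,0,1],[-1,-1,-80,0,0,0,1],[-1,-1,-105,0,0,0,1],[-1,-1,-121,0,0,0,1],[-1,-1,-121,0,0,0,0],[-1,-1,-121,0,0,0,-1],[-1,-1,-121,0,0,0,-1],[-1,-1,-121,0,0,0,-1],[-1,-1,-121,0,0,0,-1],[-1,-1,-121,0,0,0,-1]]], "force": 30}}

```text
clock: 5.15
position: [0.5602, -0.2175, 0.1072]
ee_rot: [3.141, 0.001, 2.413]
force: [0.2, 0.4, 0.0]
opening: 0.0493
```

Emit:
{"api": "apply_moves", "payload": {"targets": [[[0,0,0,0,0,0,-1],[0,0,0,0,0,0,-1],[0,0,0,0,0,0,-1],[0,0,0,0,0,0,-1]]]}}

```text
clock: 5.55
position: [0.5599, -0.2173, 0.1066]
ee_rot: [-3.142, -0.0, 2.413]
force: [-1.0, 1.0, 0.3]
opening: 0.0296
```

Emit:
{"api": "apply_moves", "payload": {"targets": [[[0,0,30,0,0,0,-1],[0,0,60,0,0,0,-1],[0,20,70,0,0,-4,-1],[-4,55,70,0,0,-11,-1],[-8,95,70,0,0,-17,-1],[-11,135,70,0,0,-23,-1],[-14,175,70,0,0,-29,-1],[-17,205,60,0,0,-34,-1],[-18,217,45,0,0,-34.3,-1],[-18,217,35,0,0,-34.3,-1]]]}}

```text
clock: 6.55
position: [0.5411, 0.0009, 0.14]
ee_rot: [-3.14, -0.001, 1.818]
force: [-0.5, 0.5, -0.9]
opening: 0.0301
```

Emit:
{"api": "apply_moves", "payload": {"targets": [[[0,0,0,0,0,0,-1],[0,0,0,0,0,0,-1],[0,0,0,0,0,0,-1]]]}}

```text
clock: 6.85
position: [0.5426, -0.0015, 0.1421]
ee_rot: [3.141, 0.001, 1.813]
force: [0.6, 0.5, -0.7]
opening: 0.0301
```

```bash
cat > m3.py <<'E'
from h import *
import sys
tag=sys.argv[1]
o=r.get_obs();print(o['clock'],o['position'].round(4),o['ee_rot'].round(4),o['force'].round(2),o['opening'])
yaw=np.radians(103.9); ex=np.array([np.cos(yaw),np.sin(yaw)]); ey=np.array([-ex[1],ex[0]])
t=o['position'][:2]; print('tcp a,b',t@ex,t@ey)
for n in('side','top'):
    im,d=r.camera(n);np.savez(n+tag+'.npz',im=im,d=d);W=world(n,d);i=im.astype(int);sat=i.max(-1)-i.min(-1)
    a=W[...,:2]@ex;b=W[...,:2]@ey;z=W[...,2]
    g=(d>0)&(abs(b-t@ey)<.015)&(a>t@ex+.03)&(a<t@ex+.08)&(z>.04)&(z<.08)
    A,B,Z=a[g],b[g],z[g]
    print(n,'stud',g.sum(),'a',np.percentile(A,[5,95,100]).round(4),'bmean',B.mean().round(4),np.percentile(B,[5,50,95]).round(4),'z',Z.mean().round(4),np.percentile(Z,[5,50,95]).round(4))
    if len(A)>5: print(' slopes db/da %.3f dz/da %.3f'%(np.polyfit(A,B,1)[0],np.polyfit(A,Z,1)[0]))
    g=(d>0)&(sat>40)&(abs(b-t@ey)<.03)&(abs(a-t@ex)<.045)&(z>.03)&(z<.09)
    print(' block',g.sum(),'a',np.percentile(a[g],[1,50,99]).round(4),'b',np.percentile(b[g],[1,99]).round(4),'z',np.percentile(z[g],[1,99]).round(4))
    for l in('stud_tip','pull_center'): print(l,[(round(float(q['confidence']),2),(q['point'][:2]@ex).round(4),(q['point'][:2]@ey).round(4),q['point'][2].round(3)) for q in r.recognise(n,l)[:3]])
    if n=='side': save(tag+'s.png',cv2.resize(im[130:280,200:400],None,fx=4,fy=4,interpolation=cv2.INTER_CUBIC))
    else: save(tag+'t.png',cv2.resize(im[150:280,220:400],None,fx=4,fy=4,interpolation=cv2.INTER_CUBIC))
E
python3 m3.py p1
```

```text
6.85 [ 0.5426 -0.0015  0.1421] [3.1406e+00 6.0000e-04 1.8128e+00] [ 0.59  0.51 -0.68] 0.030061479663030445
tcp a,b -0.13183353137652684 -0.5263494307330847Traceback (most recent call last):
  File "m3.py", line 12, in <module>
    print(n,'stud',g.sum(),'a',np.percentile(A,[5,95,100]).round(4),'bmean',B.mean().round(4),np.percentile(B,[5,50,95]).round(4),'z',Z.mean().round(4),np.percentile(Z,[5,50,95]).round(4))
                               ~~~~~~~~~~~~~^^^^^^^^^^^^^^
    return _quantile_unchecked(
        a, q, axis, out, overwrite_input, method, keepdims, weights)
    return _ureduce(a,
                    func=_quantile_ureduce_func,
    ...<5 lines>...
                    overwrite_input=overwrite_input,
                    method=method)
    r = func(a, **kwargs)
    result = _quantile(arr,
                       quantiles=q,
    ...<2 lines>...
                       out=out,
                       weights=wgt)
    slices_having_nans = np.isnan(arr[-1, ...])
                                  ~~~^^^^^^^^^
IndexError: index -1 is out of bounds for axis 0 with size 0
```

```bash
sed -i "s/^    print(n,'stud'/    if len(A): print(n,'stud'/; s/^    print(' block'/    if g.any(): print(' block'/" m3.py; python3 m3.py p1; python3 - <<'E'
import cv2,numpy as np
a=cv2.imread('pics/p1s.png');b=cv2.imread('pics/p1t.png')
a=cv2.resize(a,(600,450))[:300];b=cv2.resize(b[100:],(600,300))
cv2.imwrite('pics/p1.png',np.vstack([cv2.resize(a,(600,300)),b]))
E
```

```text
6.9 [ 0.5426 -0.0014  0.1422] [3.1406e+00 6.0000e-04 1.8129e+00] [ 0.39 -0.13 -1.22] 0.030036322417911026
tcp a,b -0.13168649335503088 -0.5263483172205301
side stud 1 a [-0.1002 -0.1002 -0.1002] bmean -0.52 [-0.52 -0.52 -0.52] z 0.0672 [0.0672 0.0672 0.0672]
 block 121 a [-0.1591 -0.1521 -0.1255] b [-0.5371 -0.5108] z [0.0517 0.083 ]Traceback (most recent call last):
  File "m3.py", line 16, in <module>
    for l in('stud_tip','pull_center'): print(l,[(round(float(q['confidence']),2),(q['point'][:2]@ex).round(4),(q['point'][:2]@ey).round(4),q['point'][2].round(3)) for q in r.recognise(n,l)[:3]])
                                                                                                                                            ^^^^^^^^^^^^^^^^^^^
AttributeError: 'float' object has no attribute 'round'
[ WARN:0@0.019] global loadsave.cpp:275 findDecoder imread_('pics/p1s.png'): can't open/read file: check file path/integrity
[ WARN:0@0.020] global loadsave.cpp:275 findDecoder imread_('pics/p1t.png'): can't open/read file: check file path/integrity
Traceback (most recent call last):
cv2.error: OpenCV(4.12.0) /io/opencv/modules/imgproc/src/resize.cpp:4208: error: (-215:Assertion failed) !ssize.empty() in function 'resize'
```

```bash
sed -i "s/(q\['point'\]\[:2\]@ex).round(4),(q\['point'\]\[:2\]@ey).round(4),q\['point'\]\[2\].round(3)/np.round([np.dot(q['point'][:2],ex),np.dot(q['point'][:2],ey),q['point'][2]],4).tolist()/" m3.py; python3 m3.py p1 && python3 - <<'E'
import cv2,numpy as np
a=cv2.imread('pics/p1s.png');b=cv2.imread('pics/p1t.png')
a=cv2.resize(a,(400,300));b=cv2.resize(b,(400,289))
cv2.imwrite('pics/p1.png',cv2.resize(np.vstack([a,b]),None,fx=1,fy=1))
E
```

```text
7.0 [ 0.5424 -0.001   0.1422] [3.1406e+00 5.0000e-04 1.8132e+00] [-0.3  -0.08 -1.82] 0.029684241178709422
tcp a,b -0.1313162117678573 -0.5262924307753103
 block 119 a [-0.1586 -0.1514 -0.1244] b [-0.5393 -0.5102] z [0.0515 0.0829]
stud_tip [(0.74, [-0.3401, -0.2303, 0.054]), (0.73, [-0.1518, -0.5228, 0.0738]), (0.59, [-0.5463, -0.3436, 0.0553])]
pull_center [(0.81, [-0.5425, -0.3465, 0.0531]), (0.68, [-0.3371, -0.2285, 0.0551]), (0.46, [-0.1555, -0.5257, 0.077])]
stud_tip [(0.84, [-0.5378, -0.3535, 0.0543]), (0.72, [-0.3258, -0.2363, 0.0527])]
pull_center [(0.93, [-0.3259, -0.2327, 0.0618]), (0.74, [-0.5324, -0.3537, 0.0571])]
```

View pics/p1.png

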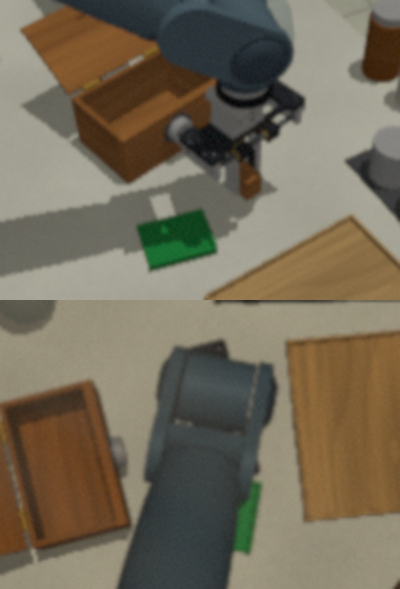

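Emit:
{"api": "apply_moves", "payload": {"targets": [[[-3,12.5,-0.5,0,0,0,-1],[-6,26,-0.5,0,0,0,-1],[-9,38,-0.5,0,0,0,-1],[-11.5,48.5,-0.5,0,0,0,-1],[-11.5,48.5,-0.5,0,0,0,-1],[-11.5,48.5,-0.5,0,0,0,-1]]]}}

```text
clock: 7.9
position: [0.5304, 0.0487, 0.1412]
ee_rot: [3.141, 0.0, 1.815]
force: [-0.9, 0.8, -0.1]
opening: 0.0298
```

```bash
cat > f.py <<'E'
from h import *
import sys
yaw=np.radians(103.9); ex=np.array([np.cos(yaw),np.sin(yaw),0]); ey=np.array([-ex[1],ex[0],0])
F=[];T=[];P=[]
for i in range(int(sys.argv[1]) if len(sys.argv)>1 else 5):
    im,d=r.camera('side'); o=r.get_obs();F.append(o['force']);T.append(o['ft_torque']);P.append(o['position'])
F=np.array(F);m=np.mean(F,0);p=np.mean(P,0);t=np.mean(T,0)
print(o['clock'],'Fa %.2f Fb %.2f Fz %.2f'%(m@ex,m@ey,m[2]),'sd',F.std(0).round(2),'T a %.3f b %.3f z %.3f'%(t@ex,t@ey,t[2]),'a %.4f b %.4f z %.4f'%(p@ex,p@ey,p[2]),'rot',o['ee_rot'].round(4),'open',round(o['opening'],4))
save('f%s.png'%str(round(o['clock'],2)),cv2.resize(im[110:260,210:410],None,fx=4,fy=4,interpolation=cv2.INTER_CUBIC))
W=world('side',d);g=(d>0)&(im.astype(int).max(-1)-im.min(-1)>40);a=W@ex;b=W@ey
g&=(abs(b-p@ey)<.03)&(abs(a-p@ex)<.045)&(W[...,2]>.03)&(W[...,2]<.09)
if g.any(): print('block a1,b1,b99,z99',np.percentile(a[g],1).round(4),np.percentile(b[g],[1,99]).round(4),np.percentile(W[g][:,2],99).round(4))
E
python3 f.py
```

```text
8.15 Fa -0.08 Fb 0.29 Fz -0.92 sd [0.4  0.51 0.52] T a 0.061 b 0.051 z -0.001 a -0.0809 b -0.5266 z 0.1412 rot [3.1414e+00 1.0000e-04 1.8134e+00] open 0.0298
block a1,b1,b99,z99 -0.108 [-0.5378 -0.5109] 0.0825
```

Emit:
{"api": "apply_moves", "payload": {"targets": [[[-0.5,2,0.2,0,0,0,-1],[-1,4,0.3,0,0,0,-1],[-1.5,6,0.3,0,0,0,-1],[-2,8,0.3,0,0,0,-1],[-2.5,10,0.3,0,0,0,-1]]]}}

```text
clock: 8.65
position: [0.5279, 0.0584, 0.1415]
ee_rot: [3.142, -0.0, 1.814]
force: [-0.1, 0.2, -0.6]
opening: 0.0303
```

Emit:
{"api": "apply_moves", "payload": {"targets": [[[-0.5,2,0,0,0,0,-1],[-1,4,0,0,0,0,-1],[-1,4,0,0,0,0,-1]]]}}

```text
clock: 8.95
position: [0.5269, 0.0625, 0.1414]
ee_rot: [-3.142, -0.0, 1.814]
force: [0.9, 0.2, -0.7]
opening: 0.0298
```

```bash
python3 f.py
```

```text
9.2 Fa 0.05 Fb -0.07 Fz -0.96 sd [0.44 0.24 0.3 ] T a 0.077 b 0.066 z -0.019 a -0.0662 b -0.5265 z 0.1415 rot [-3.1415  0.      1.814 ] open 0.0297
block a1,b1,b99,z99 -0.0942 [-0.5382 -0.5111] 0.0827
```

Emit:
{"api": "apply_moves", "payload": {"targets": [[[-0.7,3,0,0,0,0,-1],[-1.4,6,0,0,0,0,-1],[-2.2,9,0,0,0,0,-1],[-3,12,0,0,0,0,-1],[-3,12,0,0,0,0,-1]]]}}

```text
clock: 9.7
position: [0.5238, 0.0746, 0.1414]
ee_rot: [-3.141, -0.0, 1.815]
force: [-0.5, 0.0, -0.7]
opening: 0.0297
```

Emit:
{"api": "apply_moves", "payload": {"targets": [[[-0.7,3,0,0,0,0,-1],[-1.4,6,0,0,0,0,-1],[-2.2,9,0,0,0,0,-1],[-3,12,0,0,0,0,-1],[-3.7,15,0,0,0,0,-1],[-4.2,17,0,0,0,0,-1],[-4.2,17,0,0,0,0,-1]]]}}

```text
clock: 10.4
position: [0.5197, 0.0915, 0.1414]
ee_rot: [-3.142, -0.0, 1.814]
force: [0.3, -0.1, -1.4]
opening: 0.0299
```

```bash
python3 f.py
```

```text
10.65 Fa -0.06 Fb 0.02 Fz -0.63 sd [0.34 0.57 0.49] T a 0.061 b 0.038 z 0.000 a -0.0364 b -0.5265 z 0.1415 rot [3.1416 0.     1.8139] open 0.0298
block a1,b1,b99,z99 -0.0646 [-0.5389 -0.5103] 0.0826
```

Emit:
{"api": "apply_moves", "payload": {"targets": [[[-0.5,2,0,0,0,0,-1],[-1,4,0,0,0,0,-1],[-1.5,6,0,0,0,0,-1],[-2,8,0,0,0,0,-1],[-2.4,9.7,0,0,0,0,-1],[-2.4,9.7,0,0,0,0,-1]]]}}

```text
clock: 11.25
position: [0.5173, 0.1011, 0.1415]
ee_rot: [-3.142, -0.0, 1.814]
force: [0.3, -0.2, -1.0]
opening: 0.03
```

```bash
python3 f.py
```

```text
11.5 Fa 0.15 Fb -0.32 Fz -0.63 sd [0.26 0.43 0.44] T a 0.053 b 0.059 z -0.017 a -0.0263 b -0.5265 z 0.1415 rot [3.1416 0.     1.814 ] open 0.0296
block a1,b1,b99,z99 -0.0547 [-0.5386 -0.4985] 0.0825
```

Emit:
{"api": "apply_moves", "payload": {"targets": [[[-0.25,1,0,0,0,0,-1],[-0.5,2,0,0,0,0,-1],[-0.75,3,0,0,0,0,-1],[-1,4,0,0,0,0,-1],[-1,4,0,0,0,0,-1]]]}}

```text
clock: 12.0
position: [0.5165, 0.1047, 0.1415]
ee_rot: [3.142, 0.001, 1.814]
force: [0.1, -3.8, -1.8]
opening: 0.0299
```

```bash
python3 f.py
```

```text
12.25 Fa -3.40 Fb 0.44 Fz -0.81 sd [0.29 0.38 0.48] T a 0.126 b 0.636 z -0.029 a -0.0224 b -0.5265 z 0.1415 rot [3.1415e+00 3.0000e-04 1.8140e+00] open 0.0299
block a1,b1,b99,z99 -0.0504 [-0.5393 -0.4983] 0.0826
```

Emit:
{"api": "apply_moves", "payload": {"targets": [[[-0.25,1,0,0,0,0,-1],[-0.5,2,0,0,0,0,-1],[-0.75,3,0,0,0,0,-1],[-0.75,3,0,0,0,0,-1],[-0.75,3,0,0,0,0,-1]]]}}

```text
clock: 12.75
position: [0.5158, 0.1074, 0.1415]
ee_rot: [3.141, 0.002, 1.814]
force: [1.1, -7.3, -1.3]
opening: 0.0301
```

```bash
python3 f.py 10; ls -t pics|head -1; cp pics/$(ls -t pics|head -1) pics/last.png
```

```text
13.25 Fa -6.49 Fb 0.55 Fz -1.17 sd [0.35 0.61 0.4 ] T a 0.179 b 1.222 z -0.063 a -0.0197 b -0.5265 z 0.1415 rot [-3.1416e+00  1.5000e-03  1.8143e+00] open 0.0296
block a1,b1,b99,z99 -0.0476 [-0.5386 -0.4975] 0.0824
f13.25.png
```

View pics/last.png

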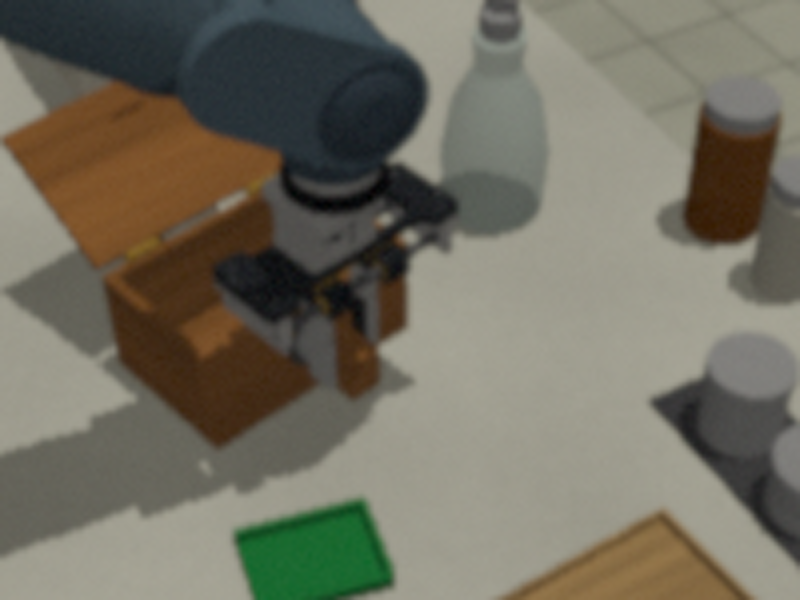

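The picture shows the block against the collar (crop 355,360), still held squarely, with nothing else disturbed. The push is 6.5 N, so I'll add a small step.

Emit:
{"api": "apply_moves", "payload": {"targets": [[[-0.15,0.6,0,0,0,0,-1],[-0.15,0.6,0,0,0,0,-1],[-0.15,0.6,0,0,0,0,-1],[-0.15,0.6,0,0,0,0,-1],[-0.15,0.6,0,0,0,0,-1]]]}}

```text
clock: 13.75
position: [0.5157, 0.1078, 0.1415]
ee_rot: [3.142, 0.002, 1.814]
force: [0.7, -6.0, -0.9]
opening: 0.03
```

```bash
python3 f.py 14
```

```text
14.45 Fa -7.08 Fb 0.38 Fz -1.08 sd [0.46 0.55 0.33] T a 0.194 b 1.327 z -0.063 a -0.0192 b -0.5265 z 0.1415 rot [3.1415e+00 1.8000e-03 1.8144e+00] open 0.0299
block a1,b1,b99,z99 -0.0472 [-0.5384 -0.4973] 0.0829
```

```bash
python3 -c "
from bench import r
print(r.close_job())"
```

```text
the job is handed in; nothing more can be done
None
```

I picked the smallest pull out of the tray, passed its stud through the collar and hole, and pressed the block against the collar. I handed the job in still gripping and pushing, at about 14.5 s of the 42 s.

Last checks:
- **Push:** 7.1 N averaged along the hole axis. At the spring's 1.25 N per mm that puts the collar about 5.7 mm in, close to half-way. First touch was about where I expected it.
- **Fit:** I felt no resistance along the stud's travel until the block met the collar. Sideways forces stayed within 0.6 N.
- **Grip and squareness:** the jaw opening stayed at 30 mm. The block's rear end kept its distance from the gripper, so it did not slip. The tool is tilted about 0.1° and turned less than 0.1° off the chest's measured angle.
- **Bystanders:** the last side picture showed the things in view standing undisturbed. It did not cover the mill or most of the tray.

**Not confirmed:** the gripper and arm hid the stud from both cameras, so the insertion rests on force and position readings. The two cameras also disagreed by about 2 to 4 mm. I worked from their middle, and the fit tolerated it.

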